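# Load the brass bar into the collet fixture and clamp it

## Task

Take the round brass bar out of the wooden stock rack, lower it upright into the open collet of the fixture until it stands on the depth stop inside (feed it in, do not drop it), then press the red lever fully down to close the collet. Leave the steel hex bar standing in the rack.

Things in the scene. Friction and masses are not known exactly. Their poses are not given: they have to be found in the camera images.
- brass_bar: Round brass-coloured bar, 20 mm diameter, 130 mm long, about 0.3 kg, at first upright in either end socket of a wooden rack (block 50 x 150 mm, 38 mm high; three 25 mm sockets in a row 47 mm apart, the middle one empty; socket floors 10 mm above the bench). Origin: centre of its lower end; z runs up along the bar.
- hex_bar: Steel-grey hexagonal bar, 19 mm across flats, 130 mm long, upright in the other end socket of the same rack, 94 mm from the brass bar. Stays there. Origin: centre of its lower end; z runs up along the bar.
- collet_fixture: Grey fixture fixed on the bench: 110 mm square base, 80 mm round body, steel three-jaw collet opening upward. Origin: centre of its underside, z up along the bore. Collet mouth 82 mm above the bench, 43 mm wide, funnels to the 26 mm bore at 68 mm; depth stop: a flat face 26 mm above the bench (a bar on it sticks out 74 mm). The lever reaches out along the fixture's +y.
- collet_lever (a joint): Lever with red grip, hinged level at fixture y = 50, z = 48 mm. 0 rad: raised 0.7 rad above level, collet open; 0.7: level, collet closed (hard stop). Stays where left; takes about 5 N. Grip 28 wide, 14 thick, 50 to 112 mm from the hinge: its middle is at y = 112, upper face z = 109 mm when raised; y = 131, z = 55 mm when level, so one straight press down at y = 118 mm closes it.
Not all that is in view belongs to the job. There is more than one size of the collet_fixture; the job needs the larger.

How it is judged (in metres and radians):
On the way, in this order (a step that is already met when the one before it is completed fails the run):
1. the brass bar is on the depth stop in the collet while the lever is still up (z of brass_bar in the frame of collet_fixture below 0.031 m and horizontal distance between brass_bar and collet_fixture below 0.01 m and value of joint collet_lever below 0.35 rad), for 0.1 s.
2. the lever is pressed down with the bar in the collet (z of brass_bar in the frame of collet_fixture below 0.031 m and horizontal distance between brass_bar and collet_fixture below 0.01 m and value of joint collet_lever above 0.58 rad), for 0.2 s.
At the end, for the whole second after the job is handed in: The brass bar stands upright (within 10 degrees) and at rest in the collet, its lower end within 5 mm of the depth stop and within 10 mm of the bore axis; the lever is down (at least 0.58 of 0.70 rad); the hex bar still stands in its socket, within 20 mm of where it was (all of step 2 and angle between each of brass_bar, hex_bar's own z axis and vertical below 0.17 rad and linear speed of brass_bar below 0.02 m/s and distance of hex_bar from where it was at the start of the episode below 0.02 m); the robot touches nothing.
It fails at once if the brass bar is dropped into the collet (it falls faster than 0.6 m/s, about 18 mm of free fall, with no finger on it) (horizontal distance between brass_bar and collet_fixture below 0.03 m and linear speed of brass_bar above 0.6 m/s and contact force between the fingers and brass_bar below 0.3 N).
It fails at once if the hex bar is taken out of or knocked from its socket (moved more than 25 mm) (distance of hex_bar from where it was at the start of the episode above 0.025 m).
It also fails if it takes over 50 s, if anything falls off the work surface, if the arm or the gripper's body presses on something with over 40 N, if the wrist force passes 120 N, or if a joint passes its speed limit or range.

## Robot

A 7-joint arm with a two-finger parallel gripper is mounted at the origin on a cart in front of the work surface, level with it; the furniture and walls round the work are solid. World frame = base frame: x ahead of the robot, y to its left, z up, the work surface at z = 0. Lengths are in mm, angles in rad, forces in N, time in s.
With the tool pointing down it reaches from about 400 to 900 mm from the base axis. Payload 5.6 kg.
Tool frame: the origin (TCP) lies midway between the tips of the shut fingers; the grasp point (between the pads) lies 19 mm behind it; x points along the fingers, y is the direction in which the jaws open and shut, and the axes are right-handed (so a half turn about x gives the same grasp; the last joint's range is limited). The gripper opens to 92 mm and grips with 3 to 60 N. Pads are 20 mm wide; open, the fingers measure 128 mm over their backs; the gripper's body (75 mm by 189 mm) begins 69 mm behind the grasp point.
Start: joints at [1.15, 0.468, -0.012, 1.603, 0.006, 1.071, -0.056], TCP at [239.73, -604.184, 214.592] pointing down, gripper open.
Joint ranges: [-2.53, 2.53], [-0.31, 2.02], [-1.57, 1.55], [0.28, 2.44], [-1.29, 4.43], [0.15, 1.84], [-2.92, 2.92]. Speed limits (rad/s): [2.57, 2.57, 3.14, 3.14, 3.14, 3.14, 3.14].

## Interface

Orientations are given as a rotation vector (axis times angle).
In Python, from cell import robot, grip, kin, viewer gives the robot as it stands. Calls block until the motion is done:
- robot.movep(position, orientation): joint-space move of the TCP to a pose.
- robot.servo_line(position, feed=150, rotation=None): straight line of the TCP; rotation=None keeps the orientation; feed is the mean speed in mm/s.
- robot.goto_joints(angles): joint-space move.
- grip(opening, newtons=None): opening from 0.0 (shut) to 1.0 (fully open); newtons is the grip in N (None keeps the last); returns when the fingers have stopped.
- robot.hold(seconds).
- kin.ik(position, orientation): joint angles nearest the present ones, or None.
- robot.observe(): the state.
- viewer.read_camera(name): name is "scene" or "top" or "wrist"; returns the picture (384x512x3 uint8, red, green, blue); there is no depth.
- viewer.camera_info(name): a dict with "camera_matrix" (3x3 intrinsics, pixels), "R" (3x3) and "t" (3): a world point X has camera coordinates R X + t. Camera axes: x right, y down, z forward; pixel columns grow to the right and rows downward; lengths in mm; the calibration is good to about 2 mm. The wrist camera is an equidistant fisheye: a pixel r from the principal point sees the ray r / f radians off the axis. A picture is of the moment at which its call begins: read the wrist's pose just before it. camera_info takes no time and is no camera call; for the wrist camera it gives the pose at the moment of the call.
A pose or a line that the arm cannot do raises robot.IKError and nothing moves.
- robot.job_done(): hands the job in, once; it reports no verdict.
Trained networks look in the newest picture that a camera, given by its name, has taken for a name from the list of things; names that differ only in an ending like _2 or _b are one class to them, and where a whole thing is asked for, a point or a joint stands for the part that bears it (a point fixed in the world has none). Each returns a list of dicts, best first, with "confidence" (0 to 1); they miss things now and then, are a little off and sometimes report something else, mostly with a low value. They report only what shows in the picture. A call takes as long as a camera call. They do not tell look-alikes from the thing itself.
- viewer.silhouettes(name, camera): "mask" (384x512 bool, what is visible of it).
- viewer.pinpoint(name, camera): "at" ([x, y, z] in mm, in the coordinates of the camera as it stood for that picture, good to about 4 mm: a listed point, or the origin of a listed thing).
The state is a dict: "t": time; "joints": joint angles; "joint_velocities": joint speeds; "joint_torque": joint torques, N m; "tcp_pos": TCP position; "tcp_rot": TCP orientation; "contact_force": force on the tool from outside, world axes, zero at the start; "wrist_torque": the same for the moment, N m; "grip_width": opening from 0.0 (shut) to 1.0 (fully open).
Only numpy, scipy, OpenCV 4.12 (cv2) and the standard library are available. Lean on these libraries where they do the work, as an engineer would, in place of code of your own. Each camera call takes 0.05 s, during which the arm holds its last target. There are 200 camera calls.

## Working session

There is one attempt and no reset: what is moved stays moved. The work goes in short steps, each a Python script; the robot and the scene stay as the last script left them, time stands still between calls to the robot, and variables do not carry over. Pictures are saved under pics/ and viewed, about 8 in all and at most 12, crops included, and the job is handed in when it is done.

```bash
ls; mkdir -p pics
python3 - <<'E'
from cell import robot,grip,kin,viewer
import cv2,numpy as np
s=robot.observe();print(s['t'],s['tcp_pos'],s['tcp_rot'])
ims=[]
for c in ['scene','top']:
    im=viewer.read_camera(c)
    i=viewer.camera_info(c);R=np.array(i['R']);t=np.array(i['t'])
    print(c,(-R.T@t).round())
    v=im[:,:,::-1].copy()
    for n in ['brass_bar','hex_bar','collet_fixture','collet_lever']:
        try:
            for d in viewer.pinpoint(n,c): print(c,n,round(d['confidence'],2),(R.T@(np.array(d['at'])-t)).round(1))
        except Exception as e: print(n,e)
    ims.append(v)
cv2.imwrite('pics/a.png',ims[0]);cv2.imwrite('pics/b.png',ims[1])
E
```

```text
pics
0.0 [ 239.47653285 -603.67357227  213.63487614] [ 2.0149951   0.38697645 -2.01597503]
scene [180. 420. 755.]
scene brass_bar 0.78 [ 507.6 -212.5   12.2]
scene hex_bar 0.72 [ 498.2 -308.6   10.4]
scene collet_fixture 0.97 [514.8 129.   -2. ]
scene collet_fixture 0.88 [520.1 -78.1   2.1]
collet_lever it knows: brass_bar, collet_fixture, hex_bar
top [444. -79. 999.]
top brass_bar 0.46 [ 508.6 -208.1    9.6]
top hex_bar 0.58 [ 501.1 -305.2    9.5]
top collet_fixture 0.73 [522.6 -75.2  -1.8]
top collet_fixture 0.64 [ 500.6 -301.9    6.6]
top collet_fixture 0.57 [515.4 134.9  -2.7]
collet_lever it knows: brass_bar, collet_fixture, hex_bar
```

View pics/a.png

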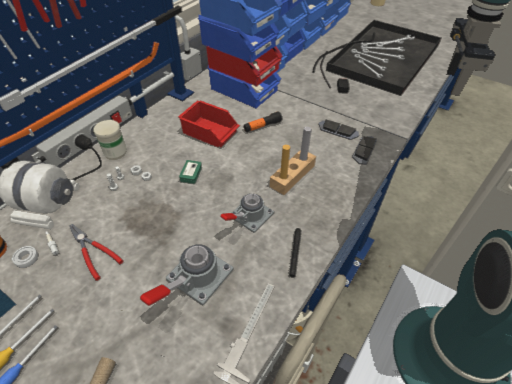

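View pics/b.png

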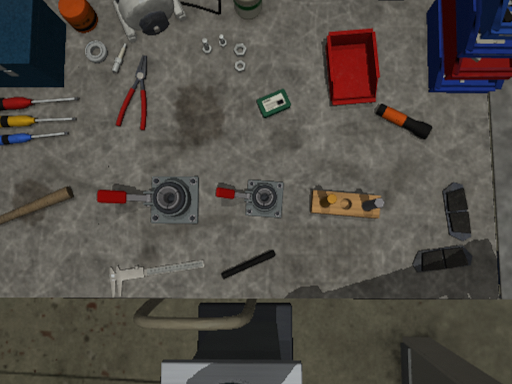

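The scene picture shows the larger fixture around (195,260) with its red lever towards +y, the smaller one at (252,205), and the brass bar (285,160) and hex bar (306,143) in the rack. The network positions agree with this. Next I'll refine with the wrist camera.

```bash
cat > h.py <<'E'
from cell import robot,grip,kin,viewer
import cv2,numpy as np
from scipy.spatial.transform import Rotation as Ro
def down(a): # jaw axis at angle a from world x
    x=np.array([0,0,-1.]);y=np.array([np.cos(a),np.sin(a),0])
    return Ro.from_matrix(np.c_[x,y,np.cross(x,y)]).as_rotvec()
def world(p,i): return np.array(i['R']).T@(np.array(p)-np.array(i['t']))
def pin(n,c='wrist'):
    i=viewer.camera_info(c)
    for d in viewer.pinpoint(n,c): print(c,n,round(d['confidence'],2),world(d['at'],i).round(1))
def ray(u,v,i,z):
    K=np.array(i['camera_matrix']);a=np.array([(u-K[0,2])/K[0,0],(v-K[1,2])/K[1,1]]);r=np.hypot(*a)
    d=np.array([*(a/r*np.sin(r)),np.cos(r)]);R=np.array(i['R']).T;o=-R@np.array(i['t']);d=R@d
    return o+d*(z-o[2])/d[2]
def proj(X,i):
    K=np.array(i['camera_matrix']);p=np.array(i['R'])@X+np.array(i['t'])
    th=np.arctan2(np.hypot(p[0],p[1]),p[2]);a=p[:2]/np.hypot(p[0],p[1])*th
    return K[0,0]*a[0]+K[0,2],K[1,1]*a[1]+K[1,2]
E
python3 - <<'E'
from h import *
import pickle
print(Ro.from_rotvec(robot.observe()['tcp_rot']).as_matrix().round(2))
for a in (0,np.pi):
    for p in ([508,-210,300],[515,132,300],[515,250,200]): 
        q=kin.ik(p,down(a)); print(a,p,None if q is None else np.round(q,2))
a=min((0,np.pi),key=lambda a:(lambda q:9 if q is None else abs(q[6]))(kin.ik([515,132,300],down(a))))
for k,p in (('r',[470,-250,330]),('f',[470,132,330])):
    robot.movep(p,down(a)); robot.hold(.3)
    i=viewer.camera_info('wrist');im=viewer.read_camera('wrist')
    pickle.dump((i,im),open(k+'.pkl','wb'))
    print(k,a,world([0,0,0],i).round(),(np.array(i['R'])[2]).round(2))
    for n in ['brass_bar','hex_bar','collet_fixture']: pin(n)
    cv2.imwrite(f'pics/w{k}.png',im[:,:,::-1])
print(robot.observe()['t'])
E
```

```text
[[-0.    0.37 -0.93]
 [ 0.   -0.93 -0.37]
 [-1.   -0.    0.  ]]
0 [508, -210, 300] [ 0.71  0.26 -0.45  1.73  0.12  1.18  0.22]
0 [515, 132, 300] [ 0.42  0.32 -0.89  1.75  0.26  1.2  -0.54]
0 [515, 250, 200] [ 0.28  0.62 -1.1   1.76  0.61  1.14 -1.01]
3.141592653589793 [508, -210, 300] [ 0.29  0.22  0.05  1.75 -0.01  1.17 -2.8 ]
3.141592653589793 [515, 132, 300] [ 0.66  0.51 -1.3   1.74  0.51  1.29  2.38]
3.141592653589793 [515, 250, 200] [ 0.37  0.78 -1.32  1.76  0.8   1.26  1.99]
r 0 [ 470. -177.  500.] [-0.   -0.26 -0.97]
wrist brass_bar 0.7 [ 511.6 -211.7    8.2]
wrist hex_bar 0.72 [ 504.6 -306.8    9.5]
wrist collet_fixture 0.65 [ 5.148e+02 -7.510e+01  2.000e-01]
f 0 [470. 205. 500.] [-0.   -0.26 -0.97]
wrist brass_bar 0.6 [ 511.6 -213.2    8.2]
wrist collet_fixture 0.85 [520.5 131.3  -2.3]
wrist collet_fixture 0.62 [ 5.175e+02 -7.400e+01 -3.000e-01]
4.4333
```

Run:
```python
from h import *
import pickle
out=[]
for k in 'rf':
    i,im=pickle.load(open(k+'.pkl','rb'));v=im[:,:,::-1].copy()
    circ=[([511,-212],140,10),([504,-306],140,10)] if k=='r' else [([518,132],82,21.5)]
    S=3
    c=np.array(proj(np.array([*circ[0][0],circ[0][1]]),i))
    if k=='r': c=(c+np.array(proj(np.array([504,-306,140.]),i)))/2
    x0,y0=int(c[0]-65),int(c[1]-95);x0=max(x0,0);y0=max(y0,0)
    cr=cv2.resize(v[y0:y0+190,x0:x0+130],None,fx=S,fy=S,interpolation=cv2.INTER_CUBIC)
    print(k,x0,y0,cr.shape)
    for (xy,z,r) in circ:
        pts=[proj(np.array([xy[0]+r*np.cos(t),xy[1]+r*np.sin(t),z]),i) for t in np.linspace(0,6.28,40)]
        cv2.polylines(cr,[((np.array(pts)-[x0,y0]+.5)*S-.5).round().astype(np.int32)],True,(0,255,0),1)
    out.append(cr)
h=min(o.shape[0] for o in out)
cv2.imwrite('pics/c.png',np.hstack([o[:h] for o in out]))
```

```text
r 219 83 (570, 390, 3)
f 222 69 (570, 390, 3)
```

View pics/c.png

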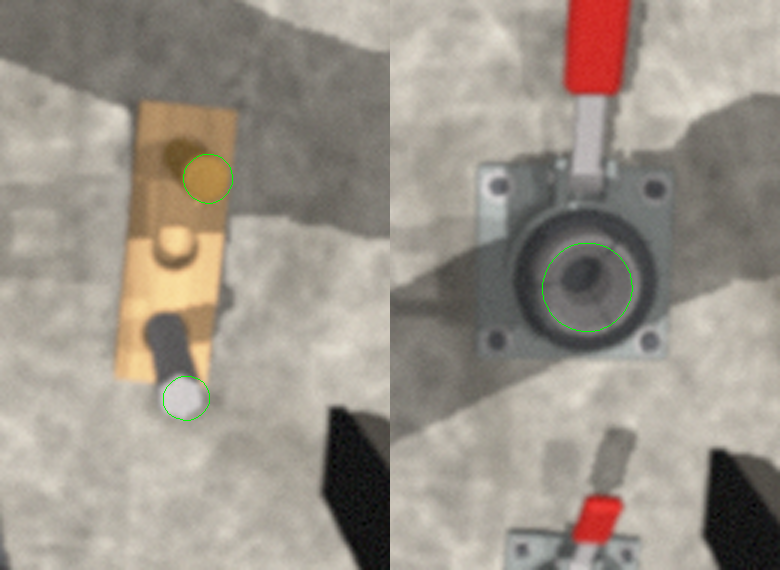

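Run:
```python
from h import *
import pickle
i,im=pickle.load(open('f.pkl','rb'))
P=lambda x,y,z: ray((x-390)/3+222-.33,y/3+69-.33,i,z).round(1)
for z in (8,12,16):
    c=[P(*p,z) for p in ((478,165),(672,163),(667,357),(480,357))];print(z,np.mean(c,0),[round(float(np.linalg.norm(c[j]-c[j-1]))) for j in range(4)])
    h=[P(*p,z) for p in ((499,187),(655,190),(650,341),(497,341))];print('holes',np.mean(h,0),h)
print('rim centre',P(584.5,279.5,82),'jaw',P(584,279,82),'dia',P(514,280,82)-P(655,280,82))
g=im[:,:,0]
print('lever', P(597,45,95),P(590,130,75))
# rectified top-down view of the mouth plane z=82, 4 px/mm, centred (518,132)
S=5;N=500
X,Y=np.meshgrid((np.arange(N)-N/2)/S,(N/2-np.arange(N))/S)
mx=np.zeros((N,N),np.float32);my=mx.copy()
for a in range(N):
    for b in range(N): mx[a,b],my[a,b]=proj(np.array([518+X[a,b],132+Y[a,b],82]),i)
v=cv2.remap(im[:,:,::-1].copy(),mx,my,cv2.INTER_CUBIC)
v=cv2.convertScaleAbs(v,alpha=1.8)
for r in (13,21.5,35): cv2.circle(v,(N//2,N//2),int(r*S),(0,255,0),1)
cv2.imwrite('pics/d.png',v)
```

```text
8 [519.65  133.625   8.   ] [109, 108, 111, 108]
holes [520.    131.425   8.   ] [array([476.9, 175.1,   8. ]), array([563.6, 174.5,   8. ]), array([563.6,  88.1,   8. ]), array([475.9,  88. ,   8. ])]
12 [519.225 134.2    12.   ] [108, 107, 110, 107]
holes [519.575 132.025  12.   ] [array([476.8, 175.3,  12. ]), array([562.8, 174.7,  12. ]), array([562.9,  89.1,  12. ]), array([475.8,  89. ,  12. ])]
16 [518.825 134.75   16.   ] [107, 106, 109, 106]
holes [519.175 132.6    16.   ] [array([476.8, 175.5,  16. ]), array([562., 175.,  16.]), array([562.1,  90. ,  16. ]), array([475.8,  89.9,  16. ])]
rim centre [516.6 135.8  82. ] jaw [516.4 136.   82. ] dia [-67.7  -0.5   0. ]
lever [519.7 245.7  95. ] [519.  206.8  75. ]
```

View pics/d.png

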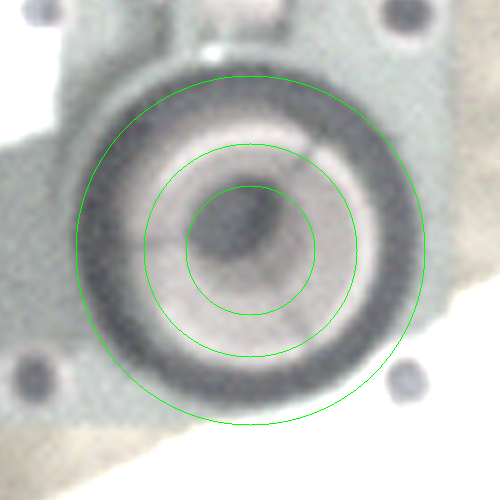

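The rectified view has the jaw-ring centre at about (259,244) px. That gives a fixture axis of about (519.7, 132.8), and the bolt holes and lever line agree. Now the grasp.

Run:
```python
from h import *
import pickle
o=down(0)
grip(1.0)
robot.movep([511,-212,260],o)
robot.servo_line([511,-212,96],feed=120)
print('F',robot.observe()['contact_force'].round(1))
grip(0.0,30); s=robot.observe();print('w',s['grip_width']*92,s['contact_force'].round(1))
robot.servo_line([511,-212,300],feed=120)
s=robot.observe();print(s['tcp_pos'].round(1),s['contact_force'].round(1),s['grip_width']*92)
robot.servo_line([519.7,132.8,300],feed=200); robot.hold(.3)
s=robot.observe();print(s['t'],s['tcp_pos'].round(1),s['contact_force'].round(1))
i=viewer.camera_info('wrist');im=viewer.read_camera('wrist');pin('brass_bar');pin('collet_fixture')
t=viewer.read_camera('scene');pin('brass_bar','scene')
v=np.hstack([cv2.resize(im,None,fx=.78,fy=.78),cv2.resize(t,None,fx=.78,fy=.78)])
cv2.imwrite('pics/e.png',v[:,:,::-1])
pickle.dump((i,im),open('g.pkl','wb'))
```

```text
F [ 0.3  0.5 -0.4]
w 19.54341389481875 [-0.1 -0.3  0.9]
[ 510.7 -211.9  299.3] [-0.3 -0.1 -2.7] 19.3444823784684
12.6 [519.8 132.4 300. ] [-1.1 -0.8 -3.5]
wrist brass_bar 0.87 [522.1 130.2 217. ]
wrist collet_fixture 0.79 [ 5.206e+02  1.336e+02 -1.000e-01]
wrist collet_fixture 0.72 [519.7 -78.    0.8]
scene brass_bar 0.61 [516.6 130.4 213.1]
```

View pics/e.png

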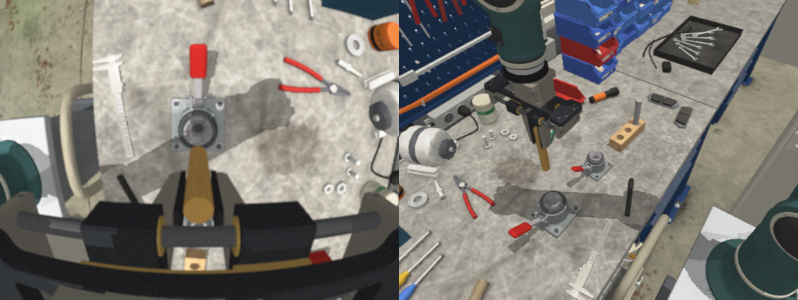

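The bar is gripped (19.4 mm), the hex bar is untouched, and the bar hangs about upright. I'll measure its lower end in the wrist picture.

Run:
```python
from h import *
import pickle
i,im=pickle.load(open('g.pkl','rb'))
cx,cy=proj(np.array([519.8,132.4,214]),i);print(cx,cy)
x0,y0=int(cx)-50,int(cy)-60
S=5
c=cv2.resize(im[y0:y0+120,x0:x0+100,::-1],None,fx=S,fy=S,interpolation=cv2.INTER_CUBIC)
def circ(x,y,z,r,col):
    pts=[proj(np.array([x+r*np.cos(t),y+r*np.sin(t),z]),i) for t in np.linspace(0,6.28,40)]
    cv2.polylines(c,[((np.array(pts)-[x0,y0]+.5)*S-.5).round().astype(np.int32)],True,col,1)
circ(519.8,132.4,214,10,(0,255,0));circ(519.8,132.4,340,10,(0,255,0));circ(519.7,132.8,82,24.5,(255,0,255));circ(519.7,132.8,68,13,(255,255,0))
cv2.imwrite('pics/f.png',c)
```

```text
254.00641063373422 196.3066381240751
```

View pics/f.png

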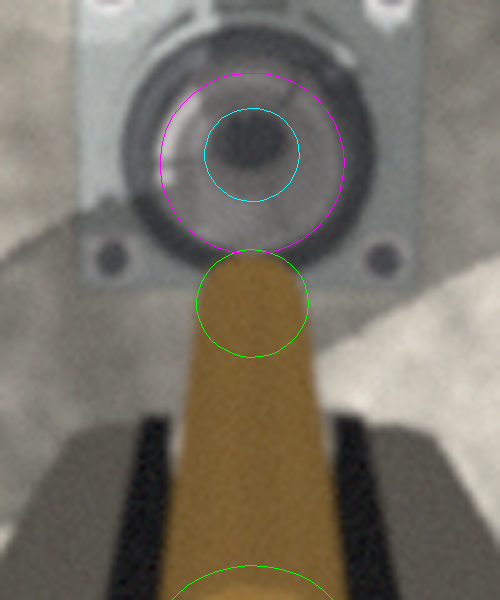

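The drawn bar-end and jaw-ring circles match the picture within about 1 mm, so I'll feed the bar in, watching the force.

Run:
```python
from h import *
x,y=519.7,132.8
robot.servo_line([x,y,175],feed=120);robot.hold(.2)
f0=robot.observe()['contact_force'];print(f0.round(1))
for z in list(range(169,117,-6))+list(range(118,104,-2)):
    robot.servo_line([x,y,z],feed=40)
    s=robot.observe();d=s['contact_force']-f0;print(z,s['tcp_pos'].round(1),d.round(1))
    if d[2]>8 or np.hypot(*d[:2])>12: break
print(s['t'])
viewer.read_camera('scene');pin('brass_bar','scene')
```

```text
[ 0.4 -0.3 -4.4]
169 [519.4 132.7 168.6] [-0.9  0.2  2. ]
163 [519.4 132.7 162.6] [-0.   0.7  1. ]
157 [519.4 132.7 156.6] [-0.6  0.7  1.9]
151 [519.5 132.7 150.7] [-0.5  1.3  1.4]
145 [519.5 132.7 144.7] [-0.2 -0.2  1.6]
139 [519.5 132.7 138.7] [-0.2  1.1  1.5]
133 [519.5 132.7 132.7] [-1.4 -0.2  0.3]
127 [519.4 132.7 126.7] [0.1 0.4 2. ]
121 [519.4 132.7 120.7] [-0.3  0.4  1.5]
118 [519.6 132.7 117.8] [-0.4  0.2  1.5]
116 [519.6 132.8 115.9] [0.1 0.1 0.6]
114 [519.6 132.8 113.9] [-0.3  0.2  1.7]
112 [519.8 132.9 112. ] [-0.9  0.   0.9]
110 [520.2 133.2 111.9] [-4.8 -0.8 17. ]
18.1917
scene brass_bar 0.72 [515.2 129.5  26.6]
```

The bar met the stop at TCP z = 112, as predicted. Now release, retreat and press the lever.

Run:
```python
from h import *
x,y=519.7,132.8
print(kin.ik([x,y+118,50],down(0)))
robot.servo_line([x,y,112],feed=40)
grip(0.6); grip(1.0)
robot.servo_line([x,y,230],feed=120)
viewer.read_camera('scene');pin('brass_bar','scene')
grip(0.0,20)
robot.servo_line([x,y+118,200],feed=150)
robot.servo_line([x,y+118,125],feed=100);robot.hold(.2)
f0=robot.observe()['contact_force']
for z in list(range(115,58,-6))+list(range(58,46,-1)):
    robot.servo_line([x,y+118,z],feed=60)
    s=robot.observe();d=s['contact_force']-f0;print(z,s['tcp_pos'].round(1),d.round(1))
    if abs(d[2])>28: break
robot.hold(.3)
robot.servo_line([x,y+118,220],feed=120);robot.hold(.3)
s=robot.observe();print(s['t'],s['contact_force'].round(1))
robot.movep([430,-60,330],down(0))
t=viewer.read_camera('scene');pin('brass_bar','scene');pin('hex_bar','scene')
cv2.imwrite('pics/g.png',cv2.resize(t[120:340,100:360,::-1],None,fx=2.7,fy=2.7,interpolation=cv2.INTER_CUBIC))
```

```text
[-0.04746376  0.66093428 -0.6081398   1.8638572   0.52164086  0.78077447
 -0.93758987]
scene brass_bar 0.75 [516.3 132.2  28. ]
115 [519.3 250.5 114.4] [1.  0.2 0.2]
109 [519.7 250.7 108.7] [ 0.5 -0.  -0.4]
103 [519.6 250.7 102.7] [-0.2 -0.7  0.8]
97 [519.5 250.6  96.5] [ 0.4 -0.2  0.2]
91 [519.5 250.6  90.5] [-0.4 -0.1  0.4]
85 [519.4 250.6  84.5] [ 0.4 -0.9  0.4]
79 [519.4 250.5  78.5] [0.3 0.4 0.7]
73 [519.4 250.5  72.5] [ 0.6  0.5 -0.5]
67 [519.4 250.4  66.5] [-1.  -0.3  0.5]
61 [519.4 250.4  60.5] [ 0.1 -0.2  0.1]
58 [519.6 250.5  57.7] [-1.3  0.6  0.3]
57 [519.6 250.5  56.9] [-0.3 -0.1  1.6]
56 [519.6 250.6  56. ] [-1.  -1.3  2.7]
55 [519.6 250.7  55.4] [-2.5 -2.3  6.5]
54 [519.6 250.8  55.3] [-3.4 -3.3 12.5]
53 [519.7 250.8  55.2] [-6.8 -3.2 19.9]
52 [519.7 250.8  55. ] [-8.3 -5.9 27.8]
51 [519.8 250.8  54.9] [-9.3 -7.7 34.5]
31.275 [ 0.2 -0.7  0.2]
scene brass_bar 0.61 [514.8 133.3  25.2]
scene hex_bar 0.74 [ 498.  -307.3    9.3]
```

View pics/g.png

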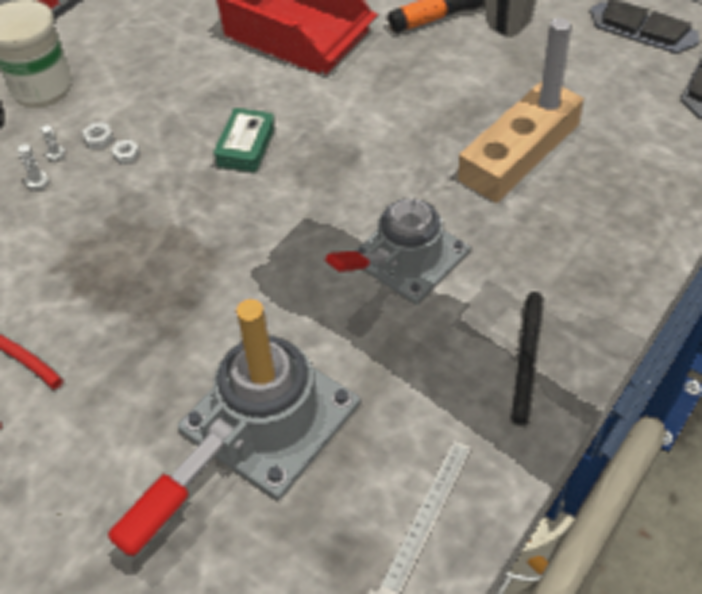

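The picture shows the brass bar upright in the larger collet (255,345), the lever level (150,515), and the hex bar still in the rack (555,65). The hard stop was felt at z = 55 mm, which matches the level lever. The arm is clear, so I'm handing in.

```bash
python3 -c "
from cell import robot
robot.hold(.3);s=robot.observe();print(s['t'],s['contact_force'].round(1));robot.job_done()"
```

```text
33.0167 [-0.4 -0.2 -0.4]
the job is handed in; nothing more can be done
```

I moved the brass bar from the rack into the larger collet, pressed the lever down, and handed the job in at 33.0 s of the 50 s allowed. The hand-in call gives no verdict, so the result rests on the checks below.

- **Bar:** I fed it in while gripped. It met the depth stop at the predicted tool height of 112 mm with about 17 N, and I released it there with the lever still up. The final picture shows it upright in the collet, and the network puts its lower end at z ≈ 25 mm (the stop is at 26 mm).
- **Lever:** the press met a hard stop at z ≈ 55 mm, which matches the level position, with about 35 N at most. The final picture shows the lever level. The expected 5 N or so during its travel did not appear in the readings; force showed only near the stop, so "down" relies on the stop height and the picture.
- **Hex bar:** it still stands in its socket, within about 2 mm of where the scene camera put it at the start.
- **Arm:** it is clear of everything, with about 0 N on the tool.
- **Disagreement:** the scene camera's network places the bar 3 to 5 mm lower in x than the wrist-camera measurement (519.7 mm). It showed a similar offset on the hex bar and fixture, so I put it down to that camera.

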